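# Load and index the heat-sink test dial

### The arm

A 6-joint arm with a two-finger parallel gripper is mounted at the origin on the work surface. World frame = base frame: x ahead of the robot, y to its left, z up, the work surface at z = 0. Lengths are in m, angles in rad, forces in N, time in s.
With the tool pointing down it reaches from about 0.3 to 0.875 m from the base axis. Payload 6.4 kg.
Tool frame: the origin (TCP) lies on the centre line of the jaws, within the pads' length; the fingertips stand ctrl.tip_extent ahead of it and the grasp point (between the pads) lies 8 mm behind it (ctrl.tip_extent is the distance from the TCP to the fingertips, in m); z points along the fingers, y is the line along which they close (so a half turn about z gives the same grasp; the last joint's range is limited). The gripper opens to 85 mm and grips with 20 to 120 N. Pads are 22 mm wide; open, the fingers measure 114 mm over their backs; the gripper's body (76 mm by 85 mm) begins 54 mm behind the grasp point. The pads swing forward as they close: fully open they stand 13 mm farther back than shut.
Start: joints at [0.913, 0.181, 1.607, -0, 1.354, -0.206], TCP at [0.251, 0.517, 0.242] pointing down, gripper open.
Joint ranges: [-2.99, 2.99], [-0.89, 2.07], [0.3, 2.58], [-1.14, 4.28], [0, 2.63], [-3.12, 3.12]. Speed limits (rad/s): [2.57, 2.57, 3.01, 3.14, 3.14, 3.14].

### API

Orientations are given as a unit quaternion [w, x, y, z].
In Python, from bench import ctrl gives the robot as it stands.
- The arm moves only by the shell command python3 -m handwheel 'ROWS'. ROWS is JSON, a list of rows, each a list of 7 numbers: the turn, a rotation vector about the tool's x, y, z as a fraction of full scale, then the shift along the tool's x, y, z as a fraction of full scale, then the opening, from 0 (shut) to 1 (fully open). In form: [[rx, ry, rz, x, y, z, jaw], ...]. A call has exactly 8 rows; each row shifts and turns the commanded pose from where the row before left it, along the tool's axes as they then stand; what a row does not reach is not made up. Full scale, the value 1, is 300 mm for a shift and pi rad for a turn. A row lasts 1/10 s, in which the tool goes at most 50 mm and 8.59 degrees, less where a joint would pass 70% of its speed; a pose out of reach is approached as far as the arm can. A call with a number of a shift or a turn outside -1 to 1 is refused whole. A call with a gripper value outside its range is refused whole. The fingers move at their own pace and stop on an object; the grip force is fixed at half the most. Time passes only in rows, so rows that do not move let the fingers close, or fill a call up. It gives the time, the measured TCP pose, the force, the opening and the grip force at its end, in the units of the state.
- ctrl.get_obs(): the state, without advancing time (a new reading comes with each control period).
- ctrl.camera(name): name is "side" or "top"; returns the picture (420x560x3 uint8, blue, green, red); there is no depth.
- ctrl.camera_model(name): a dict with "camera_matrix" (3x3 intrinsics, pixels), "dist_coeffs" ([k1, k2, p1, p2, k3] as OpenCV has them; the pictures are not rectified), "cam_to_world" (4x4, takes a point from camera to world coordinates). Camera axes: x right, y up, looking along -z (the intrinsics and any distortion apply to the point x, -y, -z); pixel columns grow to the right and rows downward; lengths in m; the calibration is good to about 2 mm. A picture is of the moment at which its call begins. camera_model takes no time and is no camera call.
- ctrl.hand_in(): hands the job in; it is judged then, once.
The state is a dict: "time_s": time; "q": joint angles; "dq": joint speeds; "joint_efforts": joint torques, N m; "eef_pos": TCP position; "eef_rot": TCP orientation; "wrist_force": force on the tool from outside, world axes, zero at the start; "torque": the same for the moment, N m; "opening": opening from 0.0 (shut) to 1.0 (fully open); "grasp_force": force on a finger pad.
Only numpy, scipy, OpenCV 4.12 (cv2) and the standard library are available. Lean on these libraries where they do the work, as an engineer would, in place of code of your own. Each camera call takes 0.05 s, during which the arm holds its last target. There are 200 camera calls.

### The job

Seat the loose black heat sink fully down in the empty nest at the loading mark (the yellow chevron at the robot's side of the base) and let go of it. Then push the dial round anticlockwise, seen from above, by one station until the spring plunger has dropped in behind the next tooth, and press the dial back firmly, but without forcing it, until that tooth sits hard against the plunger. Leave it there with the heat sink still seated, and leave the other things on the bench where they are.

Things in the scene. Friction and masses are not known exactly. Their poses are not given: they have to be found in the camera images.
- sink: The loose black finned heat sink to load: base 40 x 40 mm, 36 mm tall, about 75 g, standing on the mat with its fins up. Origin: centre of its underside, z up, x and y along the base's edges (fins along x). It may go into the nest any way round. A silver one of the same shape stands near it: leave that.
- base: Grey base plate, 350 x 370 x 12 mm, of a hand-indexed rotary table fixed to the bench; a round dial turns on it. Origin: on the dial's vertical axis, at the plate's underside. -x points to the loading mark (yellow chevron on the plate's edge nearest the robot), +x to a test head on a 190 mm column over the far nest.
- dial (a joint): Turn of the dial about the base's z, rad, positive anticlockwise from above. Stations are 1.047 (60 degrees) apart. It starts in the free play ahead of a tooth, 0.11 to 0.17. Where a tooth meets the plunger depends on how the plunger's bracket was set: for the next station anywhere from 0.94 to 1.15, not known beforehand, only felt.
- nest (a point): Centre of the floor of the nest to load, 57 mm above the base's origin. The pocket is 44 x 44 mm, its walls 3 mm thick and 6 mm high above the floor. x and y axes lie along its walls (x radial). It turns with the dial.
- post (a point): Top centre of a push post, the one between two empty nests on the base's y side as it starts. The six posts are round steel, 12 mm in diameter, 36 mm tall, 110 mm from the dial's axis; any may be used. Pushing at a post takes about 1.5 N where the dial is free, grows to about 5 N on the ramp and falls off as the plunger drops.
- spare_sink: Silver heat sink, same shape as the black one, a bystander. Origin: centre of its underside.
- spool_stand: Black solder spool stand, 100 x 170 x 160 mm, a bystander. Origin: centre of its underside.
- cutters: Side cutters with a red and a blue handle, 140 mm long, a bystander. Origin: near the joint, underside.
- tweezers: Steel tweezers, 110 mm long, lying flat, a bystander. Origin: centre of the underside.
- parts_tray: Black divided tray of small parts, 120 x 170 x 30 mm, a bystander. Origin: centre of its underside.
- board_a: Green circuit board, 130 x 90 mm, 15 mm tall with its parts, a bystander. Origin: centre of its underside.
- board_b: Another green circuit board of the same kind, a bystander. Origin: centre of its underside.
- dial_top (a point): Dial's axis at the top of its aluminium plate (244 mm across), 54 mm above the base's origin. The dial carries six orange nests 60 degrees apart, centred 85 mm from the axis, with six upright posts midway between them, and a hub 44 mm across, 20 mm high. Three nests hold black heat sinks clipped down for good; they turn with it.
- plunger (a joint): Outward lift of the spring plunger, m: 0 home, up to about 0.0075 as a tooth passes. It is an 8 mm steel pin with a red knob, in an aluminium bracket clamped in an arc slot at the left rear of the base plate (at the dial's rim, about 60 degrees from the base's +x towards +y). Its round nose points at the dial's rim, 39 mm above the base's origin.
- index_plate: Dark steel plate under the dial, turning with it: six saw teeth on its rim, tips 135 mm from the axis. Turning on, a tooth's ramp lifts the plunger over the last 0.2 rad; the plunger then drops behind its steep face, which stops the dial turning back. Origin as the base's. Push the dial back at a post with 10 to 18 N to seat it; over 20 N between tooth and plunger shifts the bracket.
Things that resemble listed ones, but are neither listed nor needed, are in the scene too. Several things have the shape of the sink; the one meant has the colours described above.

How it is judged:
By the outcome, as a careful person would: the job done as asked, in the order asked, and still so for the second after the job is handed in, with the robot touching nothing.
It also fails if it takes over 69 s, if anything falls off the work surface, if the arm or the gripper's body presses on something with over 40 N, if the wrist force passes 120 N, or if a joint passes its speed limit or range.

## Working session

There is one attempt and no reset: what is moved stays moved. The work goes in short steps, Python scripts to look and compute and a shell command to move; the robot and the scene stay as the last step left them, time stands still between calls to the robot, and variables do not carry over. Pictures are saved under pics/ and viewed, at most 10 in all, crops included, and the job is handed in when it is done.

```bash
ls; mkdir -p pics; cat > h.py <<'E'
import numpy as np, cv2
from bench import ctrl
def model(n):
    m=ctrl.camera_model(n); return np.array(m["camera_matrix"],float),np.array(m["dist_coeffs"],float),np.array(m["cam_to_world"],float)
def ray(n,px):
    K,D,T=model(n)
    u=cv2.undistortPoints(np.array([[px]],float),K,D)[0,0]
    d=T[:3,:3]@np.array([u[0],-u[1],-1]); return T[:3,3],d/np.linalg.norm(d)
def onz(n,px,z):
    o,d=ray(n,px); return o+d*(z-o[2])/d[2]
def proj(n,P):
    K,D,T=model(n); p=(np.array(P,float).reshape(-1,3)-T[:3,3])@T[:3,:3]
    p=p*[1,-1,-1]; return cv2.projectPoints(p,np.zeros(3),np.zeros(3),K,D)[0][:,0]
E
python3 - <<'E'
from h import *
for n in("top","side"):
    cv2.imwrite(f"pics/{n}0.png",ctrl.camera(n)); K,D,T=model(n); print(n,K.round(1).tolist(),D.round(3),T.round(3).tolist())
print(ctrl.get_obs(),ctrl.tip_extent)
E
```

```text
pics
top [[389.1, 0.0, 280.0], [0.0, 389.1, 209.1], [0.0, 0.0, 1.0]] [-0.037  0.     0.     0.     0.   ] [[0.021, 0.981, -0.19, 0.256], [-1.0, 0.021, 0.001, -0.012], [0.005, 0.19, 0.982, 1.207], [0.0, 0.0, 0.0, 1.0]]
side [[410.2, 0.0, 280.5], [0.0, 410.2, 199.3], [0.0, 0.0, 1.0]] [-0.037  0.     0.     0.     0.   ] [[0.759, 0.428, -0.491, -0.043], [-0.651, 0.516, -0.556, -0.6], [0.015, 0.742, 0.67, 0.815], [0.0, 0.0, 0.0, 1.0]]
{'time_s': 0.1, 'q': array([ 9.12719848e-01,  1.81497727e-01,  1.60790166e+00, -2.10671366e-06,
        1.35380009e+00, -2.06284390e-01]), 'dq': array([ 3.92383572e-05, -3.27567925e-04, -3.62595834e-03, -1.65645840e-03,
       -3.06483558e-04,  5.79186711e-04]), 'joint_efforts': array([ 1.07562430e-04, -4.45873296e+01, -3.52235556e+01, -2.82247111e-04,
        4.03616054e-03,  5.39298696e-06]), 'eef_pos': array([0.25071046, 0.5169326 , 0.24145988]), 'eef_rot': array([-3.35575441e-04,  2.23979437e-01,  9.74593539e-01, -7.29970221e-04]), 'wrist_force': array([-0.19605511,  0.28045606, -0.52265958]), 'torque': array([-0.03632736, -0.00474407, -0.02168108]), 'grasp_force': 0.0, 'opening': 1.0019046762289385} 0.011
```

View pics/top0.png

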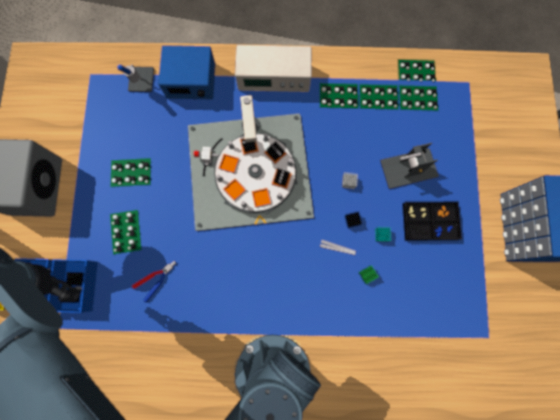

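View pics/side0.png

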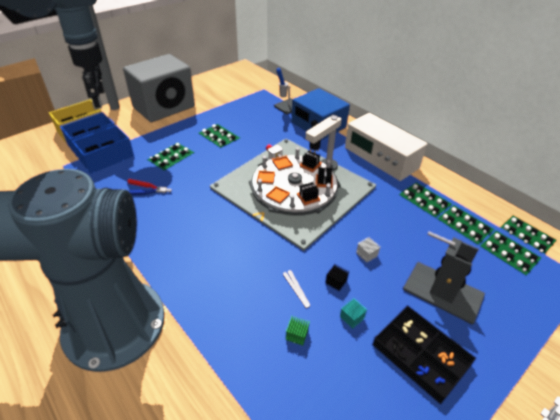

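Top view: sink-shaped things are black (354,219), silver (350,181), teal (384,235) and green (369,274). Black at (354,219) in top and (337,277) in side fits the description. The dial is at about (256,172), the chevron at about (260,221). I'll confirm with an enlarged crop.

```bash
python3 - <<'E'
from h import *
t=cv2.imread("pics/top0.png"); s=cv2.imread("pics/side0.png")
a=cv2.resize(t[110:235,185:315],(520,500),interpolation=cv2.INTER_CUBIC)
b=cv2.resize(t[200:240,335:375],(270,250),interpolation=cv2.INTER_CUBIC)
c=cv2.resize(s[257:297,317:357],(270,250),interpolation=cv2.INTER_CUBIC)
cv2.imwrite("pics/c1.png",np.hstack([a,np.vstack([b,c])]))
# black sink: dark pixels
for n,im,(x0,x1,y0,y1) in(("top",t,(338,372,203,236)),("side",s,(318,358,258,298))):
    m=(im[y0:y1,x0:x1].max(2)<70).astype(np.uint8)
    cs=max(cv2.findContours(m,0,2)[0],key=cv2.contourArea)+np.array([x0,y0])
    print(n,cv2.contourArea(cs),cv2.boundingRect(cs),cv2.minAreaRect(cs))
    for q in cv2.boxPoints(cv2.minAreaRect(cs)): print(q,onz(n,q,.036).round(4),onz(n,q,0).round(4))
# orange nests, yellow chevron
hsv=cv2.cvtColor(t,cv2.COLOR_BGR2HSV)
m=cv2.inRange(hsv,(5,150,120),(18,255,255)); m[:110]=0;m[235:]=0;m[:,:185]=0;m[:,315:]=0
for q in cv2.findContours(m,0,2)[0]:
    if cv2.contourArea(q)>20:
        r=cv2.minAreaRect(q); print("orange",r,onz("top",r[0],.060).round(4))
m=cv2.inRange(hsv,(19,90,100),(32,255,255)); m[:210]=0;m[235:]=0;m[:,:185]=0;m[:,315:]=0
ys,xs=np.nonzero(m);print("yellow",xs.mean(),ys.mean(),len(xs),onz("top",(xs.mean(),ys.mean()),.012))
# base plate corners: grey
m=cv2.inRange(hsv,(0,0,70),(180,60,200)); 
print(cv2.__version__)
E
```

```text
top 148.0 (346, 213, 16, 14) ((353.29412841796875, 219.6764678955078), (12.611852645874023, 13.824529647827148), 75.96376037597656)
[345.05884 215.23529] [ 0.4682 -0.2129  0.036 ] [ 0.4748 -0.2191  0.    ]
[358.47058 211.88235] [ 0.4796 -0.2543  0.036 ] [ 0.4864 -0.2618  0.    ]
[361.52942 224.11765] [ 0.4418 -0.263   0.036 ] [ 0.4475 -0.2708  0.    ]
[348.11768 227.47058] [ 0.4306 -0.2219  0.036 ] [ 0.4359 -0.2283  0.    ]
side 324.0 (326, 266, 22, 25) ((336.2793884277344, 277.8676452636719), (19.207839965820312, 20.06533432006836), 30.963756561279297)
[322.88232 281.52942] [ 0.4175 -0.2327  0.036 ] [ 0.4388 -0.2158  0.    ]
[333.20587 264.32355] [ 0.4728 -0.2127  0.036 ] [ 0.4966 -0.1948  0.    ]
[349.67645 274.20587] [ 0.4813 -0.2587  0.036 ] [ 0.5055 -0.2429  0.    ]
[339.3529  291.41174] [ 0.4267 -0.2766  0.036 ] [ 0.4484 -0.2617  0.    ]
orange ((261.0882568359375, 197.3529510498047), (14.794672966003418, 15.037208557128906), 75.96376037597656) [0.5133 0.0445 0.06  ]
orange ((234.25003051757812, 189.25001525878906), (14.849241256713867, 14.142134666442871), 45.0) [0.5368 0.1267 0.06  ]
orange ((228.59999084472656, 163.1999969482422), (15.17893123626709, 14.546475410461426), 18.434947967529297) [0.6188 0.1477 0.06  ]
yellow 259.7608695652174 218.95652173913044 46 [0.45513826 0.04899807 0.012     ]
4.12.0
```

View pics/c1.png

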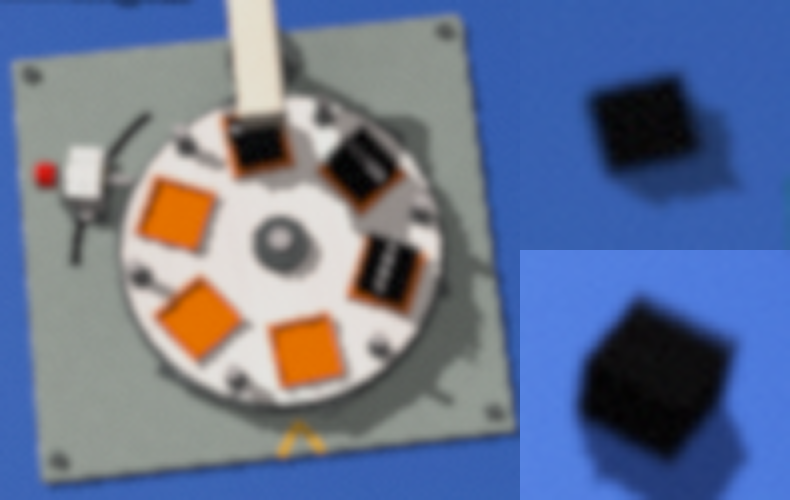

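The crop confirms it: the black sink stands alone on the mat. The empty nest at the chevron is at about (261,197), with two more empty nests clockwise of it in the picture (+y side). Next I refine the sink and nest using blob centroids in both views.

```bash
cat >> h.py <<'E'
def cen(im,cond,box):
    x0,x1,y0,y1=box; c=cv2.resize(im[y0:y1,x0:x1],None,fx=8,fy=8,interpolation=cv2.INTER_CUBIC)
    cs=[q for q in cv2.findContours(cond(c).astype(np.uint8),0,2)[0]]
    q=max(cs,key=cv2.contourArea); M=cv2.moments(q); r=cv2.minAreaRect(q)
    f=lambda a:(np.array(a)+.5)/8-.5+[x0,y0]
    return f((M["m10"]/M["m00"],M["m01"]/M["m00"])),M["m00"]/64,f(cv2.boxPoints(r))
def tri(pt,ps):
    o1,d1=ray("top",pt);o2,d2=ray("side",ps)
    s=np.linalg.lstsq(np.c_[d1,-d2],o2-o1,rcond=None)[0]; a=o1+s[0]*d1;b=o2+s[1]*d2
    return (a+b)/2,np.linalg.norm(a-b)
blk=lambda c:c[...,0]<75
def org(c):
    h=cv2.cvtColor(c,cv2.COLOR_BGR2HSV); return cv2.inRange(h,(4,150,110),(18,255,255))>0
E
python3 - <<'E'
from h import *
t=cv2.imread("pics/top0.png"); s=cv2.imread("pics/side0.png")
a=cen(t,blk,(338,372,203,236));b=cen(s,blk,(318,358,258,298))
print(a[0],a[1],b[0],b[1],"tri",tri(a[0],b[0]),onz("top",a[0],.018),onz("side",b[0],.018))
e=[onz("top",p,.02)[:2] for p in a[2]]; print([np.round(np.degrees(np.arctan2(*(e[i+1]-e[i])[::-1]))%90,1) for i in range(3)])
C={}
for k,bt,bs in((1,(248,275,184,211),(266,290,186,204)),(2,(220,248,176,203),(256,276,169,185)),(3,(215,243,150,177),(272,293,155,170))):
    a=cen(t,org,bt);b=cen(s,org,bs); e=[onz("top",p,.06)[:2] for p in a[2]]
    C[k]=onz("top",a[0],.059); print(k,a[0],a[1],b[0],b[1],tri(a[0],b[0]),C[k].round(4),onz("side",b[0],.059).round(4),[np.round(np.degrees(np.arctan2(*(e[i+1]-e[i])[::-1]))%90,1) for i in range(3)])
c=C[1]+C[3]-C[2]; print("axis",c,"radii",[np.linalg.norm(C[k]-c) for k in C],"nest yaw",np.degrees(np.arctan2(*(c-C[1])[1::-1])))
E
```

```text
[353.22807144 219.64720977] 175.953125 [336.35613917 277.88523837] 354.6484375 tri (array([ 0.45708436, -0.240156  ,  0.02365283]), np.float64(0.0001826184444797131)) [ 0.45812136 -0.24130063  0.018     ] [ 0.46056984 -0.23754529  0.018     ]
[np.float64(15.3), np.float64(13.0), np.float64(15.2)]
1 [261.08148654 197.3349002 ] 220.9453125 [277.55799273 194.44768619] 194.203125 (array([0.51293907, 0.04403905, 0.06434775]), np.float64(0.0011878336465149261)) [0.5136 0.0446 0.059 ] [0.5175 0.0484 0.059 ] [np.float64(14.6), np.float64(14.2), np.float64(14.5)]
2 [234.23803301 189.20886178] 220.8359375 [266.26235639 176.29810639] 141.890625 (array([0.53712658, 0.12512104, 0.06562038]), np.float64(0.0036699747814609583)) [0.5371 0.1269 0.059 ] [0.544  0.1308 0.059 ] [np.float64(47.1), np.float64(45.2), np.float64(46.8)]
3 [228.64400447 163.14108317] 213.0546875 [281.78532744 162.22466907] 156.6953125 (array([0.61722061, 0.14656385, 0.06619982]), np.float64(0.0004579320841120684)) [0.6193 0.1477 0.059 ] [0.6238 0.1537 0.059 ] [np.float64(75.0), np.float64(72.1), np.float64(74.6)]
axis [0.59577535 0.06544113 0.059     ] radii [np.float64(0.08474984310256807), np.float64(0.08490839901758133), np.float64(0.08554145101152384)] nest yaw 14.225247232730812
```

```bash
cat >> h.py <<'E'
from scipy.spatial.transform import Rotation as R
def state():
    o=ctrl.get_obs(); w,x,y,z=o["eef_rot"]; r=R.from_quat([x,y,z,w]); m=r.as_matrix()
    print("t",round(o["time_s"],2),"p",np.round(o["eef_pos"],4),"yaw_y",round(np.degrees(np.arctan2(m[1,1],m[0,1])),2),"tilt",np.round(m[:2,2],4),"F",np.round(o["wrist_force"],2),"open",round(o["opening"],3),"g",round(float(o["grasp_force"]),1)); return o,m
def goto(P,yaw=None):
    o,m=state(); d=m.T@(np.array(P)-o["eef_pos"])/.3; print("total frac xyz",d.round(4),"min rows",np.ceil(np.linalg.norm(d)*6))
    if yaw is not None:
        y=np.radians(yaw); Y=np.array([np.cos(y),np.sin(y),0]);Z=np.array([0,0,-1.]);M=np.c_[np.cross(Y,Z),Y,Z]
        print("rotvec frac",(R.from_matrix(m.T@M).as_rotvec()/np.pi).round(4))
E
python3 -m handwheel '[[0,0,0,-0.108,-0.123,0,1],[0,0,0,-0.108,-0.123,0,1],[0,0,0,-0.108,-0.123,0,1],[0,0,0,-0.108,-0.123,0,1],[0,0,0,-0.108,-0.123,0,1],[0,0,0,-0.108,-0.123,0,1],[0,0,0,-0.108,-0.123,0,1],[0,0,0,-0.108,-0.123,0,1]]'
python3 -c "
from h import *
goto([.458,-.241,.10],14)"
```

```text
time_s: 0.9
eef_pos: [0.3552, 0.1368, 0.2422]
eef_rot: [0.0, 0.224, 0.975, 0.0]
wrist_force: [0.6, 0.1, -0.2]
opening: 1.0
grasp_force: 0.0
t 0.9 p [0.3552 0.1368 0.2422] yaw_y 64.15 tilt [0.0005 0.    ] F [ 0.57  0.13 -0.17] open 1.0 g 0.0
total frac xyz [-0.8575 -0.984   0.4742] min rows 9.0
rotvec frac [1.000e-04 1.000e-04 2.786e-01]
```

```bash

python3 -m handwheel '[[0,0,0,-0.107,-0.123,0,1],[0,0,0,-0.107,-0.123,0,1],[0,0,0,-0.107,-0.123,0,1],[0,0,0,-0.107,-0.123,0,1],[0,0,0,-0.107,-0.123,0,1],[0,0,0,-0.107,-0.123,0,1],[0,0,0,-0.107,-0.123,0,1],[0,0,0,-0.107,-0.123,0,1]]'
python3 -m handwheel '[[0,0,0.0464,0,0,0.07,1],[0,0,0.0464,0,0,0.07,1],[0,0,0.0464,0,0,0.07,1],[0,0,0.0464,0,0,0.07,1],[0,0,0.0464,0,0,0.07,1],[0,0,0.0464,0,0,0.07,1],[0,0,0,0,0,0,1],[0,0,0,0,0,0,1]]'
python3 -c "
from h import *
goto([.458,-.241,.023],14)"
```

```text
time_s: 1.7
eef_pos: [0.4574, -0.2411, 0.2419]
eef_rot: [-0.0, 0.224, 0.975, 0.0]
wrist_force: [1.0, 0.4, 1.6]
opening: 0.998
grasp_force: 0.0
time_s: 2.5
eef_pos: [0.4573, -0.2389, 0.1162]
eef_rot: [-0.001, 0.614, 0.789, 0.0]
wrist_force: [0.1, -0.6, -0.7]
opening: 0.998
grasp_force: 0.0
t 2.5 p [ 0.4573 -0.2389  0.1162] yaw_y 14.23 tilt [-0.0009  0.0008] F [ 0.1  -0.61 -0.74] open 0.998 g 0.0
total frac xyz [-0.0077  0.0009  0.3107] min rows 2.0
rotvec frac [-0.0002 -0.0003  0.0013]
```

```bash

python3 -m handwheel '[[0,0,0,-0.0077,0,0.07,1],[0,0,0,0,0,0.07,1],[0,0,0,0,0,0.07,1],[0,0,0,0,0,0.06,1],[0,0,0,0,0,0.04,1],[0,0,0,0,0,0,1],[0,0,0,0,0,0,0],[0,0,0,0,0,0,0]]'
python3 -m handwheel '[[0,0,0,0,0,0,0],[0,0,0,0,0,0,0],[0,0,0,0,0,0,0],[0,0,0,0,0,0,0],[0,0,0,0,0,0,0],[0,0,0,0,0,0,0],[0,0,0,0,0,0,0],[0,0,0,0,0,0,0]]'
python3 -c "
from h import *
goto([.458,-.241,.16],14)
for n in('top','side'): cv2.imwrite(f'pics/{n}1.png',ctrl.camera(n))
"
```

```text
time_s: 3.3
eef_pos: [0.4589, -0.2421, 0.0246]
eef_rot: [0.001, 0.615, 0.788, -0.0]
wrist_force: [-0.4, 0.3, -0.6]
opening: 0.692
grasp_force: 0.0
time_s: 4.1
eef_pos: [0.459, -0.2421, 0.0245]
eef_rot: [0.001, 0.616, 0.788, -0.0]
wrist_force: [0.4, 0.5, 6.0]
opening: 0.46
grasp_force: 61.2
t 4.1 p [ 0.459  -0.2421  0.0245] yaw_y 14.01 tilt [ 0.0018 -0.0016] F [0.4  0.47 6.02] open 0.46 g 61.2
total frac xyz [ 0.0034 -0.0016 -0.4515] min rows 3.0
rotvec frac [0.0004 0.0006 0.0001]
```

```bash

python3 -m handwheel '[[0,0,0,0,0,-0.06,0],[0,0,0,0,0,-0.1,0],[0,0,0,0,0,-0.1,0],[0,0,0,0,0,-0.1,0],[0,0,0,0,0,-0.1,0],[0,0,0,0,0,-0.04,0],[0,0,0,0,0,0,0],[0,0,0,0,0,0,0]]'
python3 -m handwheel '[[0,0,0,0.08,0.038,0,0],[0,0,0,0.12,0.056,0,0],[0,0,0,0.14,0.065,0,0],[0,0,0,0.14,0.065,0,0],[0,0,0,0.14,0.065,0,0],[0,0,0,0.12,0.056,0,0],[0,0,0,0.08,0.038,0,0],[0,0,0,0.05,0.02,0,0]]'
python3 -c "
from h import *
goto([.5136,.0446,.10],14.3)
for n in('top','side'): cv2.imwrite(f'pics/{n}2.png',ctrl.camera(n))
t=cv2.imread('pics/top2.png')[130:270,190:330]; s=cv2.imread('pics/side2.png')[90:230,210:350]
cv2.imwrite('pics/c2.png',cv2.resize(np.hstack([t,s]),(800,400),interpolation=cv2.INTER_CUBIC))
"
```

```text
time_s: 5.0
eef_pos: [0.4575, -0.2409, 0.1721]
eef_rot: [-0.001, 0.616, 0.788, 0.0]
wrist_force: [-0.4, 0.9, -1.3]
opening: 0.452
grasp_force: 60.5
time_s: 5.8
eef_pos: [0.5109, 0.0436, 0.1708]
eef_rot: [-0.002, 0.615, 0.789, -0.001]
wrist_force: [-0.9, -0.7, -1.0]
opening: 0.453
grasp_force: 60.5
t 5.8 p [0.5109 0.0436 0.1708] yaw_y 14.13 tilt [-0.004  0.001] F [-0.95 -0.67 -1.  ] open 0.453 g 60.5
total frac xyz [0.0006 0.0103 0.236 ] min rows 2.0
rotvec frac [-0.0012 -0.0006 -0.001 ]
```

View pics/c2.png

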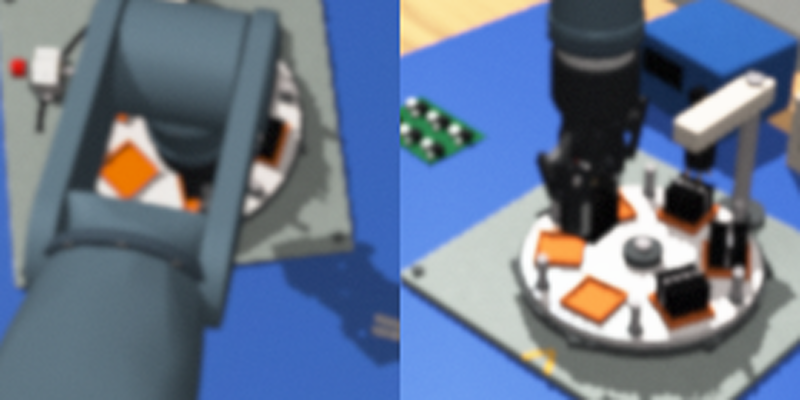

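```bash

python3 -m handwheel '[[0,0,-0.001,0.001,0.01,0.05,0],[0,0,0,0,0,0.06,0],[0,0,0,0,0,0.06,0],[0,0,0,0,0,0.04,0],[0,0,0,0,0,0.033,0],[0,0,0,0,0,0,0],[0,0,0,0,0,0,0],[0,0,0,0,0,0,0]]'
python3 -c "
from h import *
goto([.5136,.0446,.0815],14.3)
for n in('top','side'): cv2.imwrite(f'pics/{n}3.png',ctrl.camera(n))
t=cv2.imread('pics/top3.png')[150:220,220:290]; s=cv2.imread('pics/side3.png')[145:215,240:310]
cv2.imwrite('pics/c3.png',cv2.resize(np.hstack([t,s]),(800,400),interpolation=cv2.INTER_CUBIC))
P=[[.5136+.022*a,.0446+.022*b,.063] for a in(-1,1) for b in (-1,1)]
print(((proj('side',P)-[240,145])*400/70).round())
"
```

```text
time_s: 6.7
eef_pos: [0.5157, 0.042, 0.1012]
eef_rot: [0.001, 0.614, 0.789, 0.0]
wrist_force: [0.6, 0.6, -1.1]
opening: 0.456
grasp_force: 60.5
t 6.7 p [0.5157 0.042  0.1012] yaw_y 14.18 tilt [ 0.0014 -0.0003] F [ 0.62  0.59 -1.09] open 0.456 g 60.5
total frac xyz [ 0.0102 -0.0048  0.0656] min rows 1.0
rotvec frac [ 0.0004  0.0002 -0.0007]
[[208. 327.]
 [150. 280.]
 [278. 288.]
 [219. 242.]]
```

View pics/c3.png

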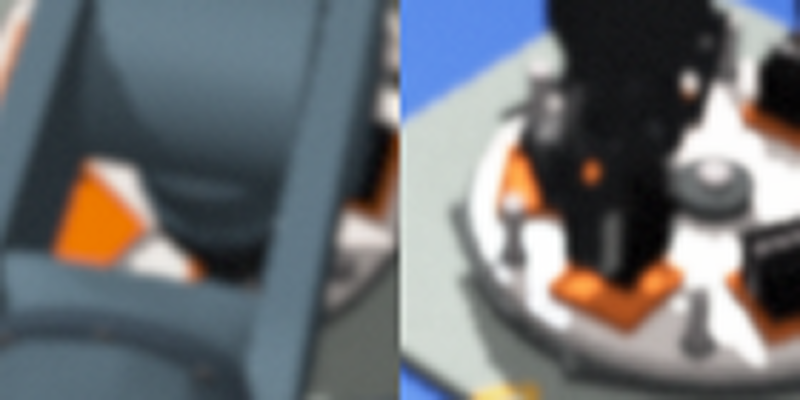

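```bash
python3 -c "
from h import *
f=lambda x,y:((x-400)/400*70+240,y/400*70+145)
s=onz('side',f(625,283),.0767)-[-.0146,-.0242,0]
n=onz('side',f(625,329),.054)-[-.0182,-.0303,0]
l=onz('side',f(551,288),.062); r=onz('side',f(684,270),.062)
print('sink',s,'nest',n,'nest mid LR',(l+r)/2, np.linalg.norm(l-r), (l-r))
print('tcp, nest0 proj offsets', s-ctrl.get_obs()['eef_pos'])
b=cen(cv2.imread('pics/side0.png'),org,(266,290,186,204)); print(onz('side',b[0],.059))
"
```

```text
sink [0.52254816 0.05401807 0.0767    ] nest [0.52139714 0.05409536 0.054     ] nest mid LR [0.51816251 0.04683978 0.062     ] 0.0662400609058867 [-0.05842888  0.03120596  0.        ]
tcp, nest0 proj offsets [ 0.00684728  0.01193447 -0.02453363]
[0.5174677  0.04838872 0.059     ]
```

```bash

python3 -m handwheel '[[0,0,0,0.006,-0.0024,0.02,0],[0,0,0,0,0,0.02,0],[0,0,0,0,0,0,0],[0,0,0,0,0,0,0],[0,0,0,0,0,0,0],[0,0,0,0,0,0,0],[0,0,0,0,0,0,0],[0,0,0,0,0,0,0]]'
python3 -c "
from h import *
goto([.5146,.0435,.0815],14.3)"
```

```text
time_s: 7.6
eef_pos: [0.5139, 0.0437, 0.0884]
eef_rot: [0.0, 0.614, 0.789, 0.0]
wrist_force: [-0.2, 0.2, -1.4]
opening: 0.455
grasp_force: 60.5
t 7.6 p [0.5139 0.0437 0.0884] yaw_y 14.18 tilt [ 0.0001 -0.    ] F [-0.19  0.21 -1.42] open 0.455 g 60.5
total frac xyz [-0.0013  0.002   0.0231] min rows 1.0
rotvec frac [ 0.      0.     -0.0007]
```

```bash

python3 -m handwheel '[[0,0,0,0,0,0.005,0],[0,0,0,0,0,0.005,0],[0,0,0,0,0,0,0],[0,0,0,0,0,0,0],[0,0,0,0,0,0,0],[0,0,0,0,0,0,0],[0,0,0,0,0,0,0],[0,0,0,0,0,0,0]]'
python3 -c "
from h import *
goto([.5146,.0435,.0815],14.3)"
```

```text
time_s: 8.4
eef_pos: [0.5144, 0.0437, 0.0855]
eef_rot: [0.0, 0.614, 0.789, 0.0]
wrist_force: [5.7, -0.5, -3.1]
opening: 0.457
grasp_force: 60.6
t 8.4 p [0.5144 0.0437 0.0855] yaw_y 14.18 tilt [ 0.0011 -0.    ] F [ 5.75 -0.48 -3.13] open 0.457 g 60.6
total frac xyz [-0.0009  0.0006  0.0133] min rows 1.0
rotvec frac [ 0.0003  0.0001 -0.0007]
```

```bash

python3 -m handwheel '[[0,0,0,0,0.004,0,0],[0,0,0,0,0,0.005,0],[0,0,0,0,0,0,0],[0,0,0,0,0,0,0],[0,0,0,0,0,0,0],[0,0,0,0,0,0,0],[0,0,0,0,0,0,0],[0,0,0,0,0,0,0]]'
python3 -c "
from h import *
goto([.5146,.0435,.0815],14.3)"
```

```text
time_s: 9.2
eef_pos: [0.515, 0.044, 0.0839]
eef_rot: [-0.0, 0.614, 0.789, -0.0]
wrist_force: [0.1, -1.1, -0.4]
opening: 0.459
grasp_force: 61.1
t 9.2 p [0.515  0.044  0.0839] yaw_y 14.18 tilt [-0.0001 -0.    ] F [ 0.11 -1.12 -0.37] open 0.459 g 61.1
total frac xyz [-0.0013 -0.0018  0.0079] min rows 1.0
rotvec frac [-0.     -0.     -0.0007]
```

```bash

python3 -m handwheel '[[0,0,0,0,0.001,0.004,0],[0,0,0,0,0,0,0],[0,0,0,0,0,0.003,0],[0,0,0,0,0,0,0],[0,0,0,0,0,0,0],[0,0,0,0,0,0,0],[0,0,0,0,0,0,0],[0,0,0,0,0,0,0]]'
python3 -c "
from h import *
goto([.5146,.0435,.0815],14.3)"
```

```text
time_s: 10.0
eef_pos: [0.5154, 0.0441, 0.0818]
eef_rot: [0.0, 0.614, 0.789, 0.0]
wrist_force: [-0.2, -0.1, -0.3]
opening: 0.456
grasp_force: 61.1
t 10.0 p [0.5154 0.0441 0.0818] yaw_y 14.18 tilt [ 0.0001 -0.    ] F [-0.18 -0.08 -0.32] open 0.456 g 61.1
total frac xyz [-0.0012 -0.003   0.0011] min rows 1.0
rotvec frac [ 0.      0.     -0.0007]
```

```bash

python3 -m handwheel '[[0,0,0,0,0,0.002,0],[0,0,0,0,0,0.002,0],[0,0,0,0,0,0,0],[0,0,0,0,0,0,0],[0,0,0,0,0,0,0],[0,0,0,0,0,0,0],[0,0,0,0,0,0,0],[0,0,0,0,0,0,0]]'
```

```text
time_s: 10.8
eef_pos: [0.5155, 0.0441, 0.0815]
eef_rot: [0.0, 0.614, 0.789, -0.0]
wrist_force: [-3.7, 0.7, 7.6]
opening: 0.456
grasp_force: 62.3
```

```bash

python3 -m handwheel '[[0,0,0,0,0,0,0.75],[0,0,0,0,0,0,0.75],[0,0,0,0,0,0,0.75],[0,0,0,0,0,0,0.75],[0,0,0,0,0,0,0.75],[0,0,0,0,0,0,0.75],[0,0,0,0,0,0,0.75],[0,0,0,0,0,0,0.75]]'
python3 -m handwheel '[[0,0,0,0,0,-0.02,0.75],[0,0,0,0,0,-0.04,0.75],[0,0,0,0,0,-0.08,0.75],[0,0,0,0,0,-0.1,0.75],[0,0,0,0,0,-0.1,0.75],[0,0,0,0,0,-0.1,0],[0,0,0,0,0,0,0],[0,0,0,0,0,0,0]]'
python3 -m handwheel '[[0,0,0,0.1,-0.03,0,0],[0,0,0,0.15,-0.05,0,0],[0,0,0,0.15,-0.05,0,0],[0,0,0,0.15,-0.05,0,0],[0,0,0,0.15,-0.05,0,0],[0,0,0,0.1,-0.03,0,0],[0,0,0,0,0,0,0],[0,0,0,0,0,0,0]]'
python3 -c "
from h import *
state()
for n in('top','side'): cv2.imwrite(f'pics/{n}4.png',ctrl.camera(n))
t=cv2.imread('pics/top4.png')[110:240,185:315]; s=cv2.imread('pics/side4.png')[120:250,210:340]
cv2.imwrite('pics/c4.png',cv2.resize(np.hstack([t,s]),(800,400),interpolation=cv2.INTER_CUBIC))
"
```

```text
time_s: 11.6
eef_pos: [0.5154, 0.0441, 0.0806]
eef_rot: [-0.0, 0.614, 0.789, -0.0]
wrist_force: [0.9, -0.7, 0.4]
opening: 0.747
grasp_force: 0.0
time_s: 12.4
eef_pos: [0.5159, 0.044, 0.2141]
eef_rot: [0.001, 0.614, 0.789, 0.001]
wrist_force: [-0.2, -0.1, -0.0]
opening: 0.246
grasp_force: 0.0
time_s: 13.2
eef_pos: [0.3801, 0.2577, 0.2117]
eef_rot: [-0.0, 0.614, 0.79, -0.001]
wrist_force: [0.1, 0.2, 0.2]
opening: -0.001
grasp_force: 0.0
t 13.2 p [0.3801 0.2577 0.2117] yaw_y 14.3 tilt [-0.0015 -0.001 ] F [0.06 0.18 0.17] open -0.001 g 0.0
```

View pics/c4.png

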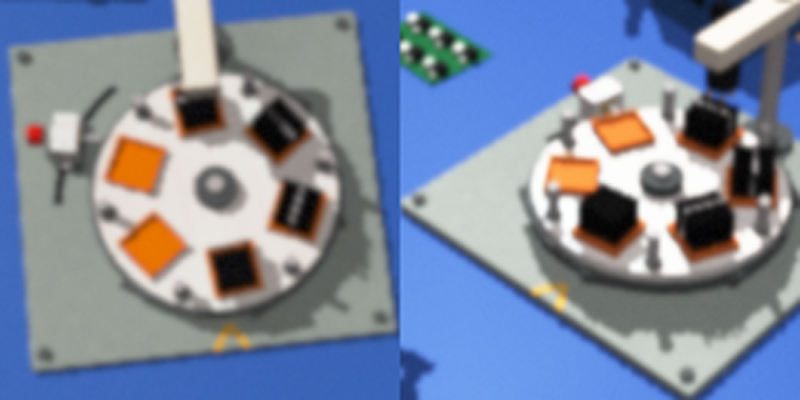

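Black sink sits in the nest at crop (235,268) top and (608,215) side, square and level with its clipped neighbours. Next I push the post that is clockwise of it (top crop about (183,293)).

```bash

python3 -m handwheel '[[0,0,0.041,0,0,0,0],[0,0,0.041,0,0,0,0],[0,0,0.041,0,0,0,0],[0,0,0.041,0,0,0,0],[0,0,0.041,0,0,0,0],[0,0,0.041,0,0,0,0],[0,0,0,0,0,0,0],[0,0,0,0,0,0,0]]'
python3 -c "
from h import *
goto([.5017,.1202,.12],-30)
print('post top px',onz('top',(244.5,205.2),.09), 'expected',[.597+.11*np.cos(np.radians(164.2)),.0652+.11*np.sin(np.radians(164.2))])"
```

```text
time_s: 14.1
eef_pos: [0.3815, 0.2568, 0.2124]
eef_rot: [0.0, 0.866, 0.5, -0.0]
wrist_force: [-0.4, 0.2, -0.1]
opening: 0.004
grasp_force: 0.0
t 14.1 p [0.3815 0.2568 0.2124] yaw_y -30.01 tilt [-0.0003 -0.0003] F [-0.43  0.22 -0.07] open 0.004 g 0.0
total frac xyz [-0.1937  0.5749  0.3079] min rows 5.0
rotvec frac [-0.0001  0.0001 -0.    ]
post top px [0.48201798 0.09095    0.09      ] expected [np.float64(0.4911560207117786), np.float64(0.0951508271744632)]
```

```bash

python3 -m handwheel '[[0,0,0,-0.02,0.06,0,0],[0,0,0,-0.03,0.1,0,0],[0,0,0,-0.045,0.13,0,0],[0,0,0,-0.045,0.13,0.06,0],[0,0,0,-0.034,0.1,0.1,0],[0,0,0,-0.02,0.055,0.15,0],[0,0,0,0,0,0,0],[0,0,0,0,0,0,0]]'
python3 -m handwheel '[[0,0,0,0,0,0.04,0],[0,0,0,0,0,0.04,0],[0,0,0,0,0,0.03,0],[0,0,0,0,0,0,0],[0,0,0,0,0,0,0],[0,0,0,0,0,0,0],[0,0,0,0,0,0,0],[0,0,0,0,0,0,0]]'
python3 -c "
from h import *
goto([.5017,.1202,.086],-30)
cv2.imwrite('pics/side5.png',ctrl.camera('side'));s=cv2.imread('pics/side5.png')[130:240,220:340]
cv2.imwrite('pics/c5.png',cv2.resize(s,(600,550),interpolation=cv2.INTER_CUBIC))
"
```

```text
time_s: 14.9
eef_pos: [0.5002, 0.1204, 0.1189]
eef_rot: [-0.001, 0.866, 0.499, -0.001]
wrist_force: [0.4, 0.2, 0.6]
opening: -0.0
grasp_force: 0.0
time_s: 15.7
eef_pos: [0.5013, 0.1208, 0.087]
eef_rot: [0.0, 0.866, 0.499, 0.0]
wrist_force: [-0.7, 0.3, 0.1]
opening: -0.0
grasp_force: 0.0
t 15.7 p [0.5013 0.1208 0.087 ] yaw_y -30.1 tilt [0.0007 0.    ] F [-0.68  0.33  0.06] open -0.0 g 0.0
total frac xyz [-0.0011  0.0022  0.0032] min rows 1.0
rotvec frac [ 0.0002 -0.0001 -0.0005]
```

View pics/c5.png

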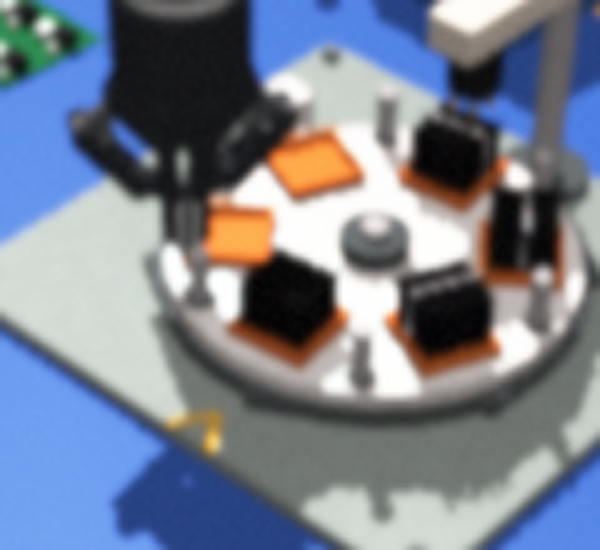

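```bash
cat >> h.py <<'E'
def polar(c=(.597,.0652)):
    o,m=state(); d=o["eef_pos"][:2]-np.array(c); a=np.arctan2(d[1],d[0]); f=o["wrist_force"]
    print("r",np.hypot(*d).round(4),"phi",(np.degrees(a)%360).round(2),"inward-yaw want",(np.degrees(a)%360-180).round(2),"Ft(acw)",round(float(-f[0]*np.sin(a)+f[1]*np.cos(a)),2),"Fr",round(float(f[0]*np.cos(a)+f[1]*np.sin(a)),2))
E
python3 -m handwheel '[[0,0,-0.0144,-0.0166,0.0004,0,0],[0,0,-0.0144,-0.0166,0.0004,0,0],[0,0,-0.0144,-0.0166,0.0004,0,0],[0,0,-0.0144,-0.0166,0.0004,0,0],[0,0,-0.0144,-0.0166,0.0004,0,0],[0,0,-0.0144,-0.0166,0.0004,0,0],[0,0,-0.0144,-0.0166,0.0004,0,0],[0,0,-0.0144,-0.0166,0.0004,0,0]]'
python3 -c "
from h import *
polar()"
```

```text
time_s: 16.55
eef_pos: [0.4882, 0.0835, 0.0869]
eef_rot: [0.0, 0.762, 0.648, 0.001]
wrist_force: [1.2, 2.3, -0.5]
opening: -0.0
grasp_force: 0.9
t 16.55 p [0.4882 0.0835 0.0869] yaw_y -9.26 tilt [0.0015 0.0005] F [ 1.2   2.28 -0.53] open -0.0 g 0.9
r 0.1103 phi 170.45 inward-yaw want -9.55 Ft(acw) -2.45 Fr -0.8
```

Contact, about 2 N, and tracking the arc well. Continuing.

```bash

python3 -m handwheel '[[0,0,-0.0144,-0.0166,0.0004,0,0],[0,0,-0.0144,-0.0166,0.0004,0,0],[0,0,-0.0144,-0.0166,0.0004,0,0],[0,0,-0.0144,-0.0166,0.0004,0,0],[0,0,-0.0144,-0.0166,0.0004,0,0],[0,0,-0.0144,-0.0166,0.0004,0,0],[0,0,-0.0144,-0.0166,0.0004,0,0],[0,0,-0.0144,-0.0166,0.0004,0,0]]'
python3 -c "
from h import *
polar()"
```

```text
time_s: 17.35
eef_pos: [0.4889, 0.0439, 0.087]
eef_rot: [0.0, 0.633, 0.774, 0.001]
wrist_force: [0.3, 1.3, 1.2]
opening: -0.0
grasp_force: 0.9
t 17.35 p [0.4889 0.0439 0.087 ] yaw_y 11.47 tilt [0.0012 0.0006] F [0.33 1.34 1.18] open -0.0 g 0.9
r 0.1102 phi 191.13 inward-yaw want 11.13 Ft(acw) -1.25 Fr -0.58
```

```bash

python3 -m handwheel '[[0,0,-0.0111,-0.0128,0.0002,0,0],[0,0,-0.0111,-0.0128,0.0002,0,0],[0,0,-0.0111,-0.0128,0.0002,0,0],[0,0,-0.0111,-0.0128,0.0002,0,0],[0,0,-0.0111,-0.0128,0.0002,0,0],[0,0,-0.0111,-0.0128,0.0002,0,0],[0,0,-0.0111,-0.0128,0.0002,0,0],[0,0,-0.0111,-0.0128,0.0002,0,0]]'
python3 -c "
from h import *
polar()"
python3 -m handwheel '[[0,0,-0.0056,-0.0064,0.0001,0,0],[0,0,-0.0056,-0.0064,0.0001,0,0],[0,0,-0.0056,-0.0064,0.0001,0,0],[0,0,-0.0056,-0.0064,0.0001,0,0],[0,0,0,0,0,0,0],[0,0,0,0,0,0,0],[0,0,0,0,0,0,0],[0,0,0,0,0,0,0]]'
python3 -c "
from h import *
polar()"
```

```text
time_s: 18.15
eef_pos: [0.4988, 0.0153, 0.0868]
eef_rot: [0.0, 0.519, 0.855, 0.0]
wrist_force: [-0.3, 1.2, 0.2]
opening: -0.0
grasp_force: 0.8
t 18.15 p [0.4988 0.0153 0.0868] yaw_y 27.45 tilt [0.0005 0.0007] F [-0.28  1.21  0.19] open -0.0 g 0.8
r 0.1102 phi 206.92 inward-yaw want 26.92 Ft(acw) -1.2 Fr -0.29
time_s: 18.95
eef_pos: [0.5023, 0.0082, 0.0865]
eef_rot: [-0.0, 0.489, 0.872, -0.0]
wrist_force: [-0.3, 0.2, -0.5]
opening: 0.001
grasp_force: 0.0
t 18.95 p [0.5023 0.0082 0.0865] yaw_y 31.38 tilt [-0.0001 -0.0001] F [-0.31  0.23 -0.48] open 0.001 g 0.0
r 0.1105 phi 211.03 inward-yaw want 31.03 Ft(acw) -0.35 Fr 0.14
```

```bash
python3 -c "
from h import *
s=ctrl.camera('side');t=ctrl.camera('top');cv2.imwrite('pics/side6.png',s);cv2.imwrite('pics/top6.png',t)
cv2.imwrite('pics/c6.png',cv2.resize(np.hstack([t[110:240,185:315],s[120:250,215:345]]),(800,400),interpolation=cv2.INTER_CUBIC))
"
```

```text
(no output)
```

View pics/c6.png

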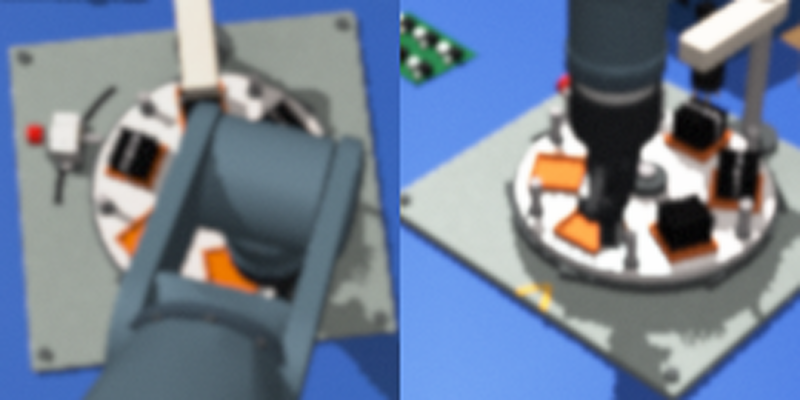

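```bash
python3 -c "
from h import *
red=lambda c:(c[...,2]>120)&(c[...,1]<80)&(c[...,0]<90)
for k in(0,4,6): print(k,cen(cv2.imread(f'pics/top{k}.png'),red,(185,210,140,165))[:2])
"
python3 -m handwheel '[[0,0,-0.0056,-0.0064,0.0001,0,0],[0,0,-0.0056,-0.0064,0.0001,0,0],[0,0,-0.0056,-0.0064,0.0001,0,0],[0,0,-0.0056,-0.0064,0.0001,0,0],[0,0,0,0,0,0,0],[0,0,0,0,0,0,0],[0,0,0,0,0,0,0],[0,0,0,0,0,0,0]]'
python3 -c "
from h import *
polar()
t=ctrl.camera('top');cv2.imwrite('pics/top7.png',t)
red=lambda c:(c[...,2]>120)&(c[...,1]<80)&(c[...,0]<90)
print(cen(t,red,(185,210,140,165))[:2])"
```

```text
0 (array([196.14740041, 153.53254979]), 22.2265625)
4 (array([196.18613117, 153.57952768]), 21.640625)
6 (array([196.17840852, 153.57862244]), 20.6953125)
time_s: 19.85
eef_pos: [0.5067, 0.0018, 0.0867]
eef_rot: [0.0, 0.459, 0.889, 0.0]
wrist_force: [0.1, -0.4, 0.1]
opening: -0.003
grasp_force: 0.0
t 19.85 p [0.5067 0.0018 0.0867] yaw_y 35.41 tilt [ 0.0003 -0.0001] F [ 0.08 -0.4   0.08] open -0.003 g 0.0
r 0.1103 phi 215.07 inward-yaw want 35.07 Ft(acw) 0.37 Fr 0.17
(array([196.17649013, 153.5731935 ]), 20.578125)
```

```bash

python3 -m handwheel '[[0,0,0.0111,0.0128,0.0002,0,0],[0,0,0.0111,0.0128,0.0002,0,0],[0,0,0,0,0,-0.03,0],[0,0,0,0,0,-0.05,0],[0,0,0,0,0,-0.05,0],[0,0,0,0,0,0,0],[0,0,0,0,0,0,0],[0,0,0,0,0,0,0]]'
python3 -m handwheel '[[0,0,0.0217,0.0249,0.0009,0,0],[0,0,0.0217,0.0249,0.0009,0,0],[0,0,0.0217,0.0249,0.0009,0,0],[0,0,0.0217,0.0249,0.0009,0,0],[0,0,0.0217,0.0249,0.0009,0,0],[0,0,0.0217,0.0249,0.0009,0,0],[0,0,0.0217,0.0249,0.0009,0,0],[0,0,0.0217,0.0249,0.0009,0,0]]'
python3 -c "
from h import *
polar();goto([.487,.0652,.087],0)
s=ctrl.camera('side');t=ctrl.camera('top');cv2.imwrite('pics/side8.png',s)
cv2.imwrite('pics/c8.png',cv2.resize(np.hstack([t[110:240,185:315],s[120:250,215:345]]),(800,400),interpolation=cv2.INTER_CUBIC))
"
```

```text
time_s: 20.7
eef_pos: [0.5019, 0.0083, 0.125]
eef_rot: [-0.0, 0.489, 0.872, -0.0]
wrist_force: [-0.4, 0.2, -0.0]
opening: 0.001
grasp_force: 0.0
time_s: 21.5
eef_pos: [0.4856, 0.0655, 0.1246]
eef_rot: [-0.001, 0.707, 0.707, -0.001]
wrist_force: [0.1, 0.4, 0.2]
opening: -0.002
grasp_force: 0.0
t 21.5 p [0.4856 0.0655 0.1246] yaw_y 0.03 tilt [-0.0019  0.0002] F [0.1  0.4  0.17] open -0.002 g 0.0
r 0.1114 phi 179.85 inward-yaw want -0.15 Ft(acw) -0.4 Fr -0.1
t 21.5 p [0.4856 0.0655 0.1246] yaw_y 0.03 tilt [-0.0019  0.0002] F [0.1  0.4  0.17] open -0.002 g 0.0
total frac xyz [-0.001   0.0048  0.1254] min rows 1.0
rotvec frac [-0.0006 -0.0001  0.0001]
```

View pics/c8.png

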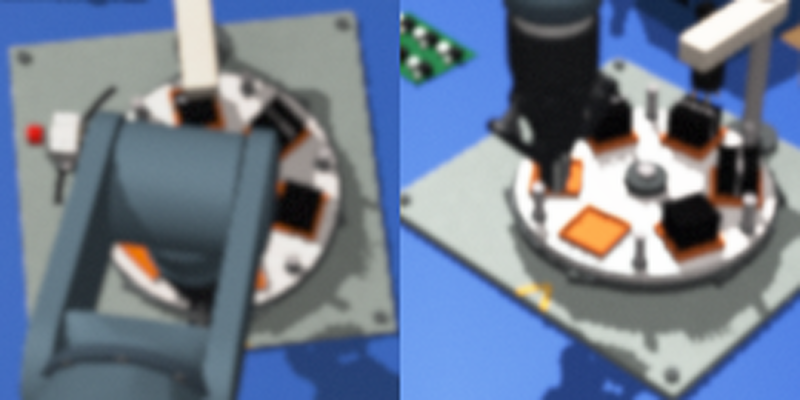

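```bash
python3 -c "
from h import *
P=[(.4913,.0955,.09),(.4913,.0955,.054),(.4856,.0655,.1136),(.487,.0652,.075)]
print((proj('side',P)-[215,120])/.325+[400,0])"
```

```text
[[536.80041476 188.85440919]
 [537.55159828 219.05804072]
 [552.57336543 187.5578721 ]
 [554.47235214 220.4520031 ]]
```

The post stands at side crop (538,200), exactly where predicted (164°). The tool is 30 mm beyond it, on the anticlockwise side. I'll lower and press back in small steps.

```bash

python3 -m handwheel '[[0,0,0,0,0.004,0.02,0],[0,0,0,0,0,0.04,0],[0,0,0,0,0,0.04,0],[0,0,0,0,0,0.025,0],[0,0,0,0,0,0,0],[0,0,0.0083,0.0096,0.0001,0,0],[0,0,0.0083,0.0096,0.0001,0,0],[0,0,0,0,0,0,0]]'
python3 -c "
from h import *
polar()"
python3 -m handwheel '[[0,0,0.0055,0.0064,0.0001,0,0],[0,0,0.0055,0.0064,0.0001,0,0],[0,0,0.0055,0.0064,0.0001,0,0],[0,0,0.0055,0.0064,0.0001,0,0],[0,0,0,0,0,0,0],[0,0,0,0,0,0,0],[0,0,0,0,0,0,0],[0,0,0,0,0,0,0]]'
python3 -c "
from h import *
polar()"
```

```text
time_s: 22.4
eef_pos: [0.4879, 0.071, 0.0882]
eef_rot: [0.0, 0.724, 0.69, 0.0]
wrist_force: [0.5, -0.1, -0.4]
opening: 0.001
grasp_force: 0.0
t 22.4 p [0.4879 0.071  0.0882] yaw_y -2.81 tilt [0.0003 0.    ] F [ 0.49 -0.07 -0.44] open 0.001 g 0.0
r 0.1093 phi 176.94 inward-yaw want -3.06 Ft(acw) 0.04 Fr -0.49
time_s: 23.2
eef_pos: [0.4884, 0.0785, 0.0881]
eef_rot: [-0.0, 0.748, 0.664, -0.0]
wrist_force: [0.9, 0.5, 0.6]
opening: -0.0
grasp_force: 0.0
t 23.2 p [0.4884 0.0785 0.0881] yaw_y -6.77 tilt [-0.  0.] F [0.95 0.49 0.6 ] open -0.0 g 0.0
r 0.1094 phi 173.01 inward-yaw want -6.99 Ft(acw) -0.6 Fr -0.88
```

```bash
cat > chk.py <<'E'
import sys
from h import *
polar(); o=ctrl.get_obs(); sys.exit(int(np.hypot(*o["wrist_force"][:2])>4))
E
S() { python3 chk.py; }
python3 -m handwheel '[[0,0,0.0018,0.002,0,0,0],[0,0,0.0018,0.002,0,0,0],[0,0,0,0,0,0,0],[0,0,0,0,0,0,0],[0,0,0,0,0,0,0],[0,0,0,0,0,0,0],[0,0,0,0,0,0,0],[0,0,0,0,0,0,0]]' >/dev/null && S &&
python3 -m handwheel '[[0,0,0.0018,0.002,0,0,0],[0,0,0.0018,0.002,0,0,0],[0,0,0,0,0,0,0],[0,0,0,0,0,0,0],[0,0,0,0,0,0,0],[0,0,0,0,0,0,0],[0,0,0,0,0,0,0],[0,0,0,0,0,0,0]]' >/dev/null && S &&
python3 -m handwheel '[[0,0,0.0018,0.002,0,0,0],[0,0,0.0018,0.002,0,0,0],[0,0,0,0,0,0,0],[0,0,0,0,0,0,0],[0,0,0,0,0,0,0],[0,0,0,0,0,0,0],[0,0,0,0,0,0,0],[0,0,0,0,0,0,0]]' >/dev/null && S &&
python3 -m handwheel '[[0,0,0.0018,0.002,0,0,0],[0,0,0.0018,0.002,0,0,0],[0,0,0,0,0,0,0],[0,0,0,0,0,0,0],[0,0,0,0,0,0,0],[0,0,0,0,0,0,0],[0,0,0,0,0,0,0],[0,0,0,0,0,0,0]]' >/dev/null && S
```

```text
t 24.0 p [0.4885 0.0797 0.0881] yaw_y -7.42 tilt [-0.0001 -0.    ] F [ 0.5  -0.32  0.34] open -0.003 g 0.2
r 0.1094 phi 172.37 inward-yaw want -7.63 Ft(acw) 0.25 Fr -0.54
t 24.8 p [0.4887 0.081  0.0881] yaw_y -8.06 tilt [0. 0.] F [ 0.2  -0.96 -0.05] open 0.001 g 0.5
r 0.1094 phi 171.72 inward-yaw want -8.28 Ft(acw) 0.93 Fr -0.33
t 25.6 p [0.4889 0.0822 0.0881] yaw_y -8.72 tilt [-0.      0.0001] F [ 0.26 -0.42 -0.97] open 0.003 g 0.1
r 0.1095 phi 171.07 inward-yaw want -8.93 Ft(acw) 0.37 Fr -0.32
t 26.4 p [0.4891 0.0833 0.0881] yaw_y -9.36 tilt [0. 0.] F [-1.18 -0.76 -0.53] open 0.001 g 0.4
r 0.1094 phi 170.46 inward-yaw want -9.54 Ft(acw) 0.94 Fr 1.04
```

```bash
S() { python3 chk.py; }
python3 -m handwheel '[[0,0,0.0018,0.002,0,0,0],[0,0,0.0018,0.002,0,0,0],[0,0,0,0,0,0,0],[0,0,0,0,0,0,0],[0,0,0,0,0,0,0],[0,0,0,0,0,0,0],[0,0,0,0,0,0,0],[0,0,0,0,0,0,0]]' >/dev/null && S &&
python3 -m handwheel '[[0,0,0.0018,0.002,0,0,0],[0,0,0.0018,0.002,0,0,0],[0,0,0,0,0,0,0],[0,0,0,0,0,0,0],[0,0,0,0,0,0,0],[0,0,0,0,0,0,0],[0,0,0,0,0,0,0],[0,0,0,0,0,0,0]]' >/dev/null && S &&
python3 -m handwheel '[[0,0,0.0018,0.002,0,0,0],[0,0,0.0018,0.002,0,0,0],[0,0,0,0,0,0,0],[0,0,0,0,0,0,0],[0,0,0,0,0,0,0],[0,0,0,0,0,0,0],[0,0,0,0,0,0,0],[0,0,0,0,0,0,0]]' >/dev/null && S &&
python3 -m handwheel '[[0,0,0.0018,0.002,0,0,0],[0,0,0.0018,0.002,0,0,0],[0,0,0,0,0,0,0],[0,0,0,0,0,0,0],[0,0,0,0,0,0,0],[0,0,0,0,0,0,0],[0,0,0,0,0,0,0],[0,0,0,0,0,0,0]]' >/dev/null && S &&
python3 -m handwheel '[[0,0,0.0018,0.002,0,0,0],[0,0,0.0018,0.002,0,0,0],[0,0,0,0,0,0,0],[0,0,0,0,0,0,0],[0,0,0,0,0,0,0],[0,0,0,0,0,0,0],[0,0,0,0,0,0,0],[0,0,0,0,0,0,0]]' >/dev/null && S &&
python3 -m handwheel '[[0,0,0.0018,0.002,0,0,0],[0,0,0.0018,0.002,0,0,0],[0,0,0,0,0,0,0],[0,0,0,0,0,0,0],[0,0,0,0,0,0,0],[0,0,0,0,0,0,0],[0,0,0,0,0,0,0],[0,0,0,0,0,0,0]]' >/dev/null && S
```

```text
t 27.2 p [0.4894 0.0846 0.0881] yaw_y -10.01 tilt [0.0002 0.0001] F [-0.16  0.24  0.13] open 0.002 g 0.2
r 0.1094 phi 169.8 inward-yaw want -10.2 Ft(acw) -0.21 Fr 0.2
t 28.0 p [0.4895 0.0857 0.0881] yaw_y -10.66 tilt [0. 0.] F [-0.45 -1.25 -0.01] open 0.0 g 0.3
r 0.1094 phi 169.2 inward-yaw want -10.8 Ft(acw) 1.31 Fr 0.21
t 28.8 p [0.4897 0.0869 0.0881] yaw_y -11.3 tilt [0. 0.] F [ 0.94 -0.6   1.08] open -0.002 g 0.2
r 0.1095 phi 168.56 inward-yaw want -11.44 Ft(acw) 0.4 Fr -1.04
t 29.6 p [0.4899 0.0881 0.0881] yaw_y -11.96 tilt [-0.      0.0001] F [-0.3  -0.9   0.69] open 0.001 g 0.3
r 0.1095 phi 167.94 inward-yaw want -12.06 Ft(acw) 0.95 Fr 0.1
t 30.4 p [0.4902 0.0893 0.0881] yaw_y -12.6 tilt [0.0001 0.0001] F [-0.05 -0.25  0.49] open -0.008 g 0.2
r 0.1094 phi 167.29 inward-yaw want -12.71 Ft(acw) 0.26 Fr -0.0
t 31.2 p [0.4905 0.0904 0.0881] yaw_y -13.25 tilt [0.     0.0001] F [-0.65 -0.3   1.06] open -0.003 g 0.3
r 0.1095 phi 166.68 inward-yaw want -13.32 Ft(acw) 0.44 Fr 0.56
```

```bash
S() { python3 chk.py; }
python3 -m handwheel '[[0,0,0.0018,0.002,0,0,0],[0,0,0.0018,0.002,0,0,0],[0,0,0,0,0,0,0],[0,0,0,0,0,0,0],[0,0,0,0,0,0,0],[0,0,0,0,0,0,0],[0,0,0,0,0,0,0],[0,0,0,0,0,0,0]]' >/dev/null && S &&
python3 -m handwheel '[[0,0,0.0018,0.002,0,0,0],[0,0,0.0018,0.002,0,0,0],[0,0,0,0,0,0,0],[0,0,0,0,0,0,0],[0,0,0,0,0,0,0],[0,0,0,0,0,0,0],[0,0,0,0,0,0,0],[0,0,0,0,0,0,0]]' >/dev/null && S &&
python3 -m handwheel '[[0,0,0.0018,0.002,0,0,0],[0,0,0.0018,0.002,0,0,0],[0,0,0,0,0,0,0],[0,0,0,0,0,0,0],[0,0,0,0,0,0,0],[0,0,0,0,0,0,0],[0,0,0,0,0,0,0],[0,0,0,0,0,0,0]]' >/dev/null && S &&
python3 -m handwheel '[[0,0,0.0018,0.002,0,0,0],[0,0,0.0018,0.002,0,0,0],[0,0,0,0,0,0,0],[0,0,0,0,0,0,0],[0,0,0,0,0,0,0],[0,0,0,0,0,0,0],[0,0,0,0,0,0,0],[0,0,0,0,0,0,0]]' >/dev/null && S &&
python3 -m handwheel '[[0,0,0.0018,0.002,0,0,0],[0,0,0.0018,0.002,0,0,0],[0,0,0,0,0,0,0],[0,0,0,0,0,0,0],[0,0,0,0,0,0,0],[0,0,0,0,0,0,0],[0,0,0,0,0,0,0],[0,0,0,0,0,0,0]]' >/dev/null && S &&
python3 -m handwheel '[[0,0,0.0018,0.002,0,0,0],[0,0,0.0018,0.002,0,0,0],[0,0,0,0,0,0,0],[0,0,0,0,0,0,0],[0,0,0,0,0,0,0],[0,0,0,0,0,0,0],[0,0,0,0,0,0,0],[0,0,0,0,0,0,0]]' >/dev/null && S
```

```text
t 32.0 p [0.4908 0.0916 0.0881] yaw_y -13.9 tilt [0.0001 0.    ] F [-0.83 -0.98  0.03] open 0.003 g 0.2
r 0.1094 phi 166.05 inward-yaw want -13.95 Ft(acw) 1.15 Fr 0.57
t 32.8 p [0.491  0.0928 0.0881] yaw_y -14.54 tilt [0.     0.0001] F [ 0.06 -0.95 -0.16] open 0.002 g 0.3
r 0.1095 phi 165.41 inward-yaw want -14.59 Ft(acw) 0.9 Fr -0.3
t 33.6 p [0.4914 0.0939 0.0881] yaw_y -15.2 tilt [0.0001 0.0001] F [-0.52 -0.66 -0.43] open -0.001 g 0.2
r 0.1095 phi 164.79 inward-yaw want -15.21 Ft(acw) 0.78 Fr 0.32
t 34.4 p [0.4917 0.0951 0.0881] yaw_y -15.84 tilt [0.0001 0.    ] F [-1.08 -1.01 -0.42] open -0.004 g 0.3
r 0.1095 phi 164.15 inward-yaw want -15.85 Ft(acw) 1.26 Fr 0.77
t 35.2 p [0.492  0.0962 0.0881] yaw_y -16.49 tilt [0.     0.0001] F [-0.22  0.11 -1.02] open 0.0 g 0.2
r 0.1095 phi 163.54 inward-yaw want -16.46 Ft(acw) -0.05 Fr 0.24
t 36.0 p [0.4923 0.0974 0.0881] yaw_y -17.14 tilt [0.     0.0001] F [-0.79 -0.35 -0.29] open 0.002 g 0.3
r 0.1095 phi 162.91 inward-yaw want -17.09 Ft(acw) 0.57 Fr 0.65
```

```bash
S() { python3 chk.py; }
python3 -m handwheel '[[0,0,0.0018,0.002,0,0,0],[0,0,0.0018,0.002,0,0,0],[0,0,0,0,0,0,0],[0,0,0,0,0,0,0],[0,0,0,0,0,0,0],[0,0,0,0,0,0,0],[0,0,0,0,0,0,0],[0,0,0,0,0,0,0]]' >/dev/null && S &&
python3 -m handwheel '[[0,0,0.0018,0.002,0,0,0],[0,0,0.0018,0.002,0,0,0],[0,0,0,0,0,0,0],[0,0,0,0,0,0,0],[0,0,0,0,0,0,0],[0,0,0,0,0,0,0],[0,0,0,0,0,0,0],[0,0,0,0,0,0,0]]' >/dev/null && S &&
python3 -m handwheel '[[0,0,0.0018,0.002,0,0,0],[0,0,0.0018,0.002,0,0,0],[0,0,0,0,0,0,0],[0,0,0,0,0,0,0],[0,0,0,0,0,0,0],[0,0,0,0,0,0,0],[0,0,0,0,0,0,0],[0,0,0,0,0,0,0]]' >/dev/null && S &&
python3 -m handwheel '[[0,0,0.0018,0.002,0,0,0],[0,0,0.0018,0.002,0,0,0],[0,0,0,0,0,0,0],[0,0,0,0,0,0,0],[0,0,0,0,0,0,0],[0,0,0,0,0,0,0],[0,0,0,0,0,0,0],[0,0,0,0,0,0,0]]' >/dev/null && S &&
python3 -m handwheel '[[0,0,0.0018,0.002,0,0,0],[0,0,0.0018,0.002,0,0,0],[0,0,0,0,0,0,0],[0,0,0,0,0,0,0],[0,0,0,0,0,0,0],[0,0,0,0,0,0,0],[0,0,0,0,0,0,0],[0,0,0,0,0,0,0]]' >/dev/null && S &&
python3 -m handwheel '[[0,0,0.0018,0.002,0,0,0],[0,0,0.0018,0.002,0,0,0],[0,0,0,0,0,0,0],[0,0,0,0,0,0,0],[0,0,0,0,0,0,0],[0,0,0,0,0,0,0],[0,0,0,0,0,0,0],[0,0,0,0,0,0,0]]' >/dev/null && S
```

```text
t 36.8 p [0.4925 0.0981 0.0881] yaw_y -17.79 tilt [-0.0006 -0.0007] F [-1.51 -4.55  1.5 ] open -0.001 g 2.5
r 0.1096 phi 162.54 inward-yaw want -17.46 Ft(acw) 4.8 Fr 0.07
```

```bash

python3 -m handwheel '[[0,0,0,0.0009,0,0,0],[0,0,0,0.0009,0,0,0],[0,0,0,0,0,0,0],[0,0,0,0,0,0,0],[0,0,0,0,0,0,0],[0,0,0,0,0,0,0],[0,0,0,0,0,0,0],[0,0,0,0,0,0,0]]' >/dev/null; python3 chk.py
```

```text
t 37.6 p [0.4926 0.0982 0.0881] yaw_y -17.78 tilt [-0.0008 -0.0014] F [-2.23 -6.16  2.3 ] open -0.0 g 3.5
r 0.1095 phi 162.46 inward-yaw want -17.54 Ft(acw) 6.55 Fr 0.26
```

```bash

python3 -m handwheel '[[0,0,0,0.001,0,0,0],[0,0,0,0.001,0,0,0],[0,0,0,0.001,0,0,0],[0,0,0,0.001,0,0,0],[0,0,0,0,0,0,0],[0,0,0,0,0,0,0],[0,0,0,0,0,0,0],[0,0,0,0,0,0,0]]' >/dev/null; python3 chk.py
```

```text
t 38.4 p [0.4926 0.0985 0.088 ] yaw_y -17.77 tilt [-0.0018 -0.0029] F [ -4.6  -10.85   3.44] open -0.002 g 5.9
r 0.1096 phi 162.33 inward-yaw want -17.67 Ft(acw) 11.73 Fr 1.09
```

```bash

python3 -m handwheel '[[0,0,0,0.001,0,0,0],[0,0,0,0.0008,0,0,0],[0,0,0,0,0,0,0],[0,0,0,0,0,0,0],[0,0,0,0,0,0,0],[0,0,0,0,0,0,0],[0,0,0,0,0,0,0],[0,0,0,0,0,0,0]]' >/dev/null; python3 chk.py
```

```text
t 39.2 p [0.4927 0.0986 0.088 ] yaw_y -17.76 tilt [-0.0022 -0.0037] F [ -5.73 -12.54   3.69] open -0.002 g 6.9
r 0.1096 phi 162.26 inward-yaw want -17.74 Ft(acw) 13.69 Fr 1.64
```

Pressed at 13.7 N with no movement. Backing off gently, lifting clear and checking.

```bash

python3 -m handwheel '[[0,0,0,-0.003,0,0,0],[0,0,0,-0.004,0,0,0],[0,0,0,-0.006,0,0,0],[0,0,0,-0.01,0,0,0],[0,0,0,-0.02,0,0,0],[0,0,0,0,0,0,0],[0,0,0,0,0,-0.03,0],[0,0,0,0,0,-0.06,0]]'
python3 -m handwheel '[[0,0,0,0,0,-0.1,0],[0,0,0,0,0,-0.15,0],[0,0,0,0,0,-0.1,0],[0,0,0,0.05,-0.1,0,0],[0,0,0,0.1,-0.13,0,0],[0,0,0,0.1,-0.13,0,0],[0,0,0,0.1,-0.1,0,0],[0,0,0,0.05,-0.03,0,0]]'
python3 -c "
from h import *
polar()
s=ctrl.camera('side');t=ctrl.camera('top')
red=lambda c:(c[...,2]>120)&(c[...,1]<80)&(c[...,0]<90)
print(cen(t,red,(185,210,140,165))[:2])
C=[onz('top',cen(t,org,b)[0],.059) for b in((248,275,184,211),(220,248,176,203))]
print([np.degrees(np.arctan2(*(c[:2]-[.5958,.0654])[::-1]))%360 for c in C])
cv2.imwrite('pics/c9.png',cv2.resize(np.hstack([t[110:240,185:315],s[120:250,215:345]]),(800,400),interpolation=cv2.INTER_CUBIC))
"
```

```text
time_s: 40.0
eef_pos: [0.4884, 0.0885, 0.1146]
eef_rot: [-0.001, 0.808, 0.589, -0.001]
wrist_force: [-0.5, 0.6, -0.2]
opening: -0.005
grasp_force: 0.0
time_s: 40.8
eef_pos: [0.3839, 0.2501, 0.221]
eef_rot: [-0.0, 0.807, 0.59, 0.001]
wrist_force: [0.0, 0.2, 0.2]
opening: 0.001
grasp_force: 0.0
t 40.8 p [0.3839 0.2501 0.221 ] yaw_y -17.63 tilt [0.0004 0.0013] F [0.02 0.24 0.2 ] open 0.001 g 0.0
r 0.2822 phi 139.05 inward-yaw want -40.95 Ft(acw) -0.19 Fr 0.14
(array([196.19808559, 153.57691441]), 21.6796875)
[np.float64(185.2071771211375), np.float64(125.03093930204662)]
```

View pics/c9.png

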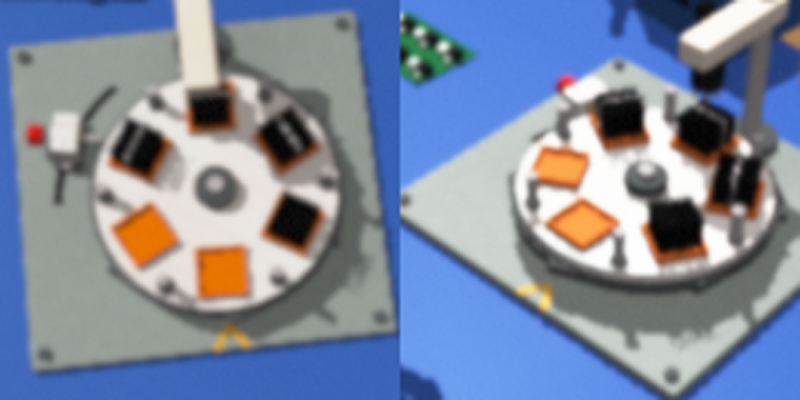

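The sink is seated (top crop (295,222), side crop (675,228)). The knob is home at (35,133). The dial is at about 1.02 rad, which is inside the expected 0.94–1.15. The arm is clear.

```bash
python3 -c "
from bench import ctrl
print(ctrl.hand_in())"
```

```text
the job is handed in; nothing more can be done
None
```

The black heat sink is seated in the nest and released, the dial is one station on (about 1.02 rad) and was pressed back against the plunger with about 14 N, and the job was handed in at about 41 s; no verdict came back.

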